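# Calibrate the studio's bench scale

## Robot

A 6-joint arm with a two-finger parallel gripper is mounted at the origin on the work surface. World frame = base frame: x ahead of the robot, y to its left, z up, the work surface at z = 0. Lengths are in m, angles in rad, forces in N, time in s.
With the tool pointing down it reaches from about 0.425 to 0.95 m from the base axis. Payload 14.7 kg.
Tool frame: the origin (TCP) lies between the finger pads; the fingertips stand 25 mm ahead of it and the grasp point (between the pads) lies 6 mm ahead of it; z points along the fingers, y is the direction in which the jaws open and shut (so a half turn about z gives the same grasp; the last joint's range is limited). The gripper opens to 85 mm and grips with 20 to 120 N. Pads are 22 mm wide; open, the fingers measure 114 mm over their backs; the gripper's body (76 mm by 85 mm) begins 54 mm behind the grasp point. The pads swing forward as they close: fully open they stand 13 mm farther back than shut.
Start: joints at [-1.358, 0.48, 1.596, -0, 1.065, -0.047], TCP at [0.167, -0.628, 0.256] pointing down, gripper open.
Joint ranges: [-2.75, 2.75], [-0.82, 2.05], [0.23, 2.67], [-1.56, 4.7], [0.09, 2.69], [-2.92, 2.92]. Speed limits (rad/s): [1.89, 1.89, 2.39, 3.01, 3.01, 3.01].

## Interface

Orientations are given as a unit quaternion [x, y, z, w].
In Python, from workcell import env gives the robot as it stands.
- The arm moves only by the tool arm_command, never from a script. Its argument "deltas" is a list of rows, each a list of 5 numbers: the shift along the world's x, y, z in cm, then the turn about the world's z in degrees, then the finger opening in cm, from 0 to 8.54. A call has 1 to 12 rows; each row shifts and turns the commanded pose from where the row before left it; what a row does not reach is not made up. A row lasts 1/10 s, in which the tool goes at most 50 mm and 8.59 degrees, less where a joint would pass 70% of its speed; a pose out of reach is approached as far as the arm can. A call is refused whole if a number of a shift passes 5 or a number of a turn 8.59, either way. A call with a gripper value outside its range is refused whole. The fingers move at their own pace and stop on an object; "grip_force" is the grip in N (left out, the last holds). Time passes only in rows, so rows that do not move let the fingers close. It gives the time, the measured TCP pose, the force and the opening at its end, in the units of the state.
- env.read_state(): the state, without advancing time (a new reading comes with each control period).
- env.snapshot(name): name is "side" or "top"; returns a dict with "img" (420x560x3 uint8, red, green, blue), "fx", "fy", "cx", "cy" (pixels), "view" (4x4, takes a point from world to camera coordinates). Camera axes: x right, y down, z forward; pixel columns grow to the right and rows downward; lengths in m; the calibration is good to about 2 mm. A picture is of the moment at which its call begins. There is no depth.
- env.close_job(): hands the job in, once; it reports no verdict.
The state is a dict: "t": time; "joint_pos": joint angles; "dq": joint speeds; "joint_efforts": joint torques, N m; "tool_pos": TCP position; "tcp_rot": TCP orientation; "force": force on the tool from outside, world axes, zero at the start; "ft_torque": the same for the moment, N m; "gripper_width": finger opening in m.
Only numpy, scipy, OpenCV 4.12 (cv2) and the standard library are available. Lean on these libraries where they do the work, as an engineer would, in place of code of your own. Each camera call takes 0.05 s, during which the arm holds its last target.

## Task

Calibrate the paint-mixing scale: take the larger brass weight from the wooden block and set it down gently, upright, in the middle of the scale's round pan. Then take the ball stylus from the brush rack, reach it through the small round hole in the scale's deck, press the sunken calibration switch all the way down and hold it there for at least three seconds with the weight on the pan. Finish while still gripping the stylus and holding the switch down; leave the smaller weight, the brush, the paint jar and the mixing cup where they are.

Things in the scene. Friction and masses are not known exactly. Their poses are not given: they have to be found in the camera images.
- scale: fixed light-grey bench scale, 270 mm deep (x -140 to +130), 200 mm wide, flat deck 50 mm high; origin on the table under the case, z up. Sloping display panel at its own -x front (x -140 to -85), round steel pan towards +x; between them a flat strip of deck with the switch hole near the -y edge (the closed round glass near the +y edge is only a level bubble)
- pan_centre (a point): middle of the top face of the scale's pan: a flat fixed steel disc 130 mm in diameter, top 62 mm above the table; 55 mm along the scale's +x from its origin
- switch_hole (a point): centre of the mouth of the calibration switch hole, level with the deck, 50 mm above the table: a vertical round hole 13 mm in diameter inside a dark steel eyelet, at (-57.5, -65) mm in the scale's frame. The switch's flat black cap fills the hole's bottom, its top 15 mm below the deck
- cal_switch (a joint): travel of the calibration switch, m: 0 up, 0.005 fully down (cap 20 mm below the deck). Springs back when let go; needs 2 N to start moving and 4.5 N to be fully down
- weight_block: fixed wooden block 150 (its x) x 64 x 26 mm high with two round wells 14 mm deep (floors 12 mm above the table); origin on the table under its middle. The well at -38 mm along its x (41 mm wide) holds the larger weight, the well at +38 mm (31 mm wide) the smaller
- weight_500: the larger brass knob weight, 500 g: straight cylinder 38 mm in diameter and 44 mm tall, with a necked knob 23 mm in diameter above, 65 mm tall in all; origin at the centre of its underside, z up. Stands in its well, its body rising 30 mm above the block's top
- weight_200: the smaller brass knob weight, 200 g, 28 mm in diameter, 50 mm tall; origin at the centre of its underside. Bystander, stays in the block
- brush_rack: fixed light-wood rack 150 (its x) x 50 x 70 mm high: a top board with two round holes over a bottom board with two dimples, at -34 and +34 mm along its x; origin on the table under its middle. One place holds the stylus, the other the brush (either way round), both upright
- stylus: ball stylus 145 mm long, about 30 g: steel ball 6 mm wide at the tip, rod 4.4 mm thick up to 38 mm, brass cone to 50 mm, then a dark wooden round handle 13 mm thick to 145 mm. Origin at the very tip (underside of the ball), z towards the handle's end. Stands tip down in the rack, tip 6 mm above the table, handle rising 81 mm above the top board; leans up to 2 degrees
- brush: paint brush 150 mm long, standing bristles up in the rack's other place; origin at the lower end of its wooden handle. Bystander
- paint_jar: closed glass paint jar with a white lid, 60 mm in diameter, 65 mm tall; origin at the centre of its underside. Bystander
- mixing_cup: empty white plastic mixing cup, 68 mm in diameter, 55 mm tall; origin at the centre of its underside. Bystander
Not all that is in view belongs to the job. What is shaped like the weight_500 but blue or red is not meant.

How it is judged:
On the way, in this order (a step that is already met when the one before it is completed fails the run):
1. the larger weight stands upright in the middle of the pan, let go and at rest (horizontal distance between weight_500 and pan_centre below 0.02 m and angle between weight_500's own z axis and vertical below 0.08 rad and contact force between weight_500 and scale above 3.5 N and contact force between the fingers and weight_500 below 0.2 N and linear speed of weight_500 below 0.02 m/s), for 0.3 s.
2. the stylus is lifted clear of the rack in the gripper (contact force between the fingers and stylus above 1 N and z of stylus in the frame of brush_rack above 0.071 m), for 0.1 s.
3. the stylus holds the switch down through the hole for three seconds (value of joint cal_switch above 0.004 m and contact force between stylus and scale above 1.5 N and contact force between the fingers and stylus above 1 N and z of stylus in the frame of switch_hole below -0.015 m and horizontal distance between stylus and switch_hole below 0.0075 m), for 3 s.
At the end, for the whole second after the job is handed in: Gripped stylus in the hole keeps the switch 4 mm or more down (1.5 N or more on the scale); larger weight upright (0.08 rad), alone and at rest within 20 mm of the pan's middle; small weight, brush, jar and cup within 20 mm of their starts (all of step 3 and horizontal distance between weight_500 and pan_centre below 0.02 m and angle between weight_500's own z axis and vertical below 0.08 rad and contact force between weight_500 and scale above 3.5 N and contact force between the arm and weight_500 below 0.2 N and linear speed of weight_500 below 0.02 m/s and distance of each of weight_200, brush, paint_jar, mixing_cup from where it was at the start of the episode below 0.02 m); the arm keeps its last pose, push and grip.
It fails at once if the switch is pressed while the larger weight is not on the pan (value of joint cal_switch above 0.002 m and contact force between weight_500 and scale below 0.5 N).
It fails at once if the larger weight is dropped (falls out of the fingers by more than about 8 mm) (linear speed of weight_500 above 0.4 m/s and contact force between the fingers and weight_500 below 0.05 N).
It fails at once if a bystander is moved by more than 20 mm (distance of any of weight_200, brush, paint_jar, mixing_cup from where it was at the start of the episode above 0.02 m).
It also fails if it takes over 66 s, if anything falls off the work surface, if the arm or the gripper's body presses on something with over 40 N, if the wrist force passes 120 N, or if a joint passes its speed limit or range.

## Working session

There is one attempt and no reset: what is moved stays moved. The work goes in short steps, Python scripts to look and compute and a tool call to move; the robot and the scene stay as the last step left them, time stands still between calls to the robot, and variables do not carry over. Pictures are saved under pics/ and viewed, and the job is handed in when it is done.

Besides the shell and the picture viewer there is one more tool, called after "Emit:" as name(argument=value, ...) on one line, values as JSON. arm_command: Moves the arm, as the interface text tells. Its arguments: {"type":"object","properties":{"deltas":{"type":"array","items":{"type":"array","items":{"type":"number"}}},"grip_force":{"type":"number"}},"required":["deltas"]}

```bash
ls; mkdir -p pics; python3 - <<'E'
from workcell import env
import cv2,pickle
for n in("side","top"):
    s=env.snapshot(n);pickle.dump(s,open(f"{n}0.pkl","wb"));cv2.imwrite(f"pics/{n}0.png",cv2.resize(s["img"][:,:,::-1],(800,600),interpolation=cv2.INTER_CUBIC))
    print(n,s["fx"],s["fy"],s["cx"],s["cy"],s["view"])
print(env.read_state())
E
```

```text
pics
side 481.6102809432569 481.6102809432569 274.3265471091472 207.61145297243309 [[-0.71241408 -0.70153791  0.0176279   0.39088705]
 [-0.44540319  0.43261154 -0.78387707  0.29530288]
 [ 0.54229344 -0.56629658 -0.62066577  0.94248166]
 [ 0.          0.          0.          1.        ]]
top 492.8360645516381 492.8360645516381 279.25132175611293 206.1987842064342 [[-0.01614299 -0.99959663  0.02336623  0.00662663]
 [-0.99027964  0.01275489 -0.13850467  0.52931635]
 [ 0.13815077 -0.02537498 -0.9900861   1.10035372]
 [ 0.          0.          0.          1.        ]]
{'t': 0.1, 'joint_pos': array([-1.35757175e+00,  4.80778832e-01,  1.59679075e+00, -1.24741806e-05,
        1.06509778e+00, -4.65781007e-02]), 'dq': array([ 1.21735488e-03, -1.20099889e-04, -2.87559535e-03, -4.88571018e-05,
       -1.06344741e-03, -4.31278406e-04]), 'joint_efforts': array([-5.13043688e-04, -9.52256012e+01, -4.31040573e+01, -2.16300731e-05,
        5.25469499e-03,  1.96314039e-05]), 'tool_pos': array([ 0.16693875, -0.6278549 ,  0.25573775]), 'tcp_rot': array([ 9.91574144e-01,  1.29539295e-01, -5.01582005e-05, -5.35036114e-04]), 'force': array([ 0.06508997, -0.13384018,  0.53020152]), 'ft_torque': array([-0.01939788, -0.01146398,  0.03163218]), 'gripper_width': 0.08546092787402691}
```

View pics/side0.png

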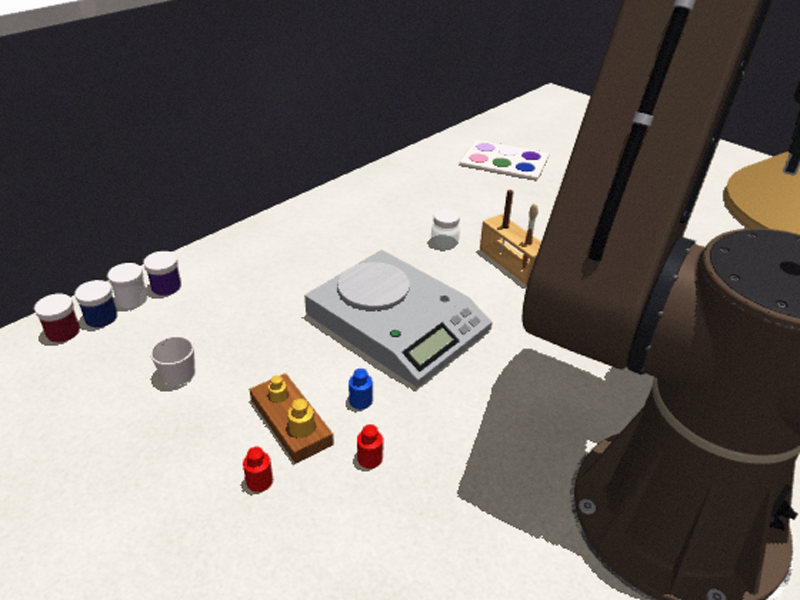

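View pics/top0.png

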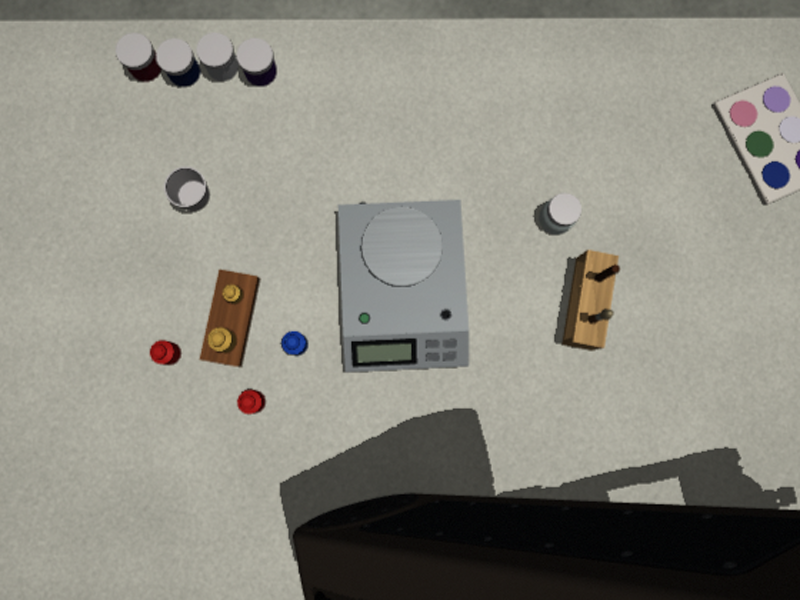

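The side view shows the brass weights in the block, with the larger at (300,415) and the smaller at (278,388). There are blue/red lookalikes at (360,388), (370,446) and (258,470). The scale hole is the dark spot at (445,298) and the green bubble is at (396,333). The rack holds a dark stick at (508,210) and the brush at (532,225). In the top view the large weight is at (219,340), the hole at (446,314), the pan at (401,246), the dark stick top at (613,269) and the brush at (603,315). The big brass one fits weight_500 because it is brass and the larger of the two in the block. I'll confirm with crops.

```bash
python3 - <<'E'
import cv2,pickle,numpy as np
T=pickle.load(open("top0.pkl","rb"))["img"][:,:,::-1];S=pickle.load(open("side0.pkl","rb"))["img"][:,:,::-1]
def c(im,x,y,w,h,k): return cv2.resize(im[y:y+h,x:x+w],(w*k,h*k),interpolation=cv2.INTER_CUBIC)
a=c(T,130,180,66,80,6);b=c(T,380,165,66,80,6)
cv2.imwrite("pics/c1.png",np.hstack([a,b]))
cv2.imwrite("pics/c2.png",c(T,230,130,105,135,4))
cv2.imwrite("pics/c3.png",np.hstack([c(S,165,250,80,80,5),c(S,325,120,80,80,5)]))
E
```

```text
(no output)
```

View pics/c1.png

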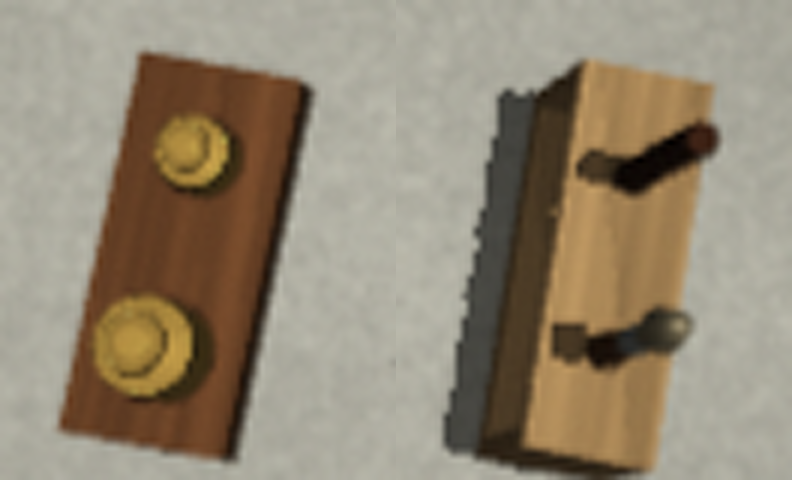

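View pics/c2.png

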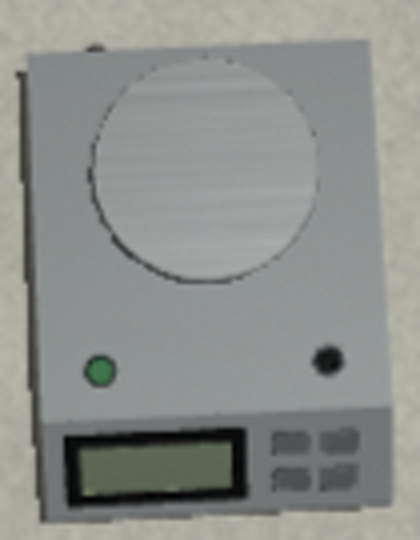

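View pics/c3.png

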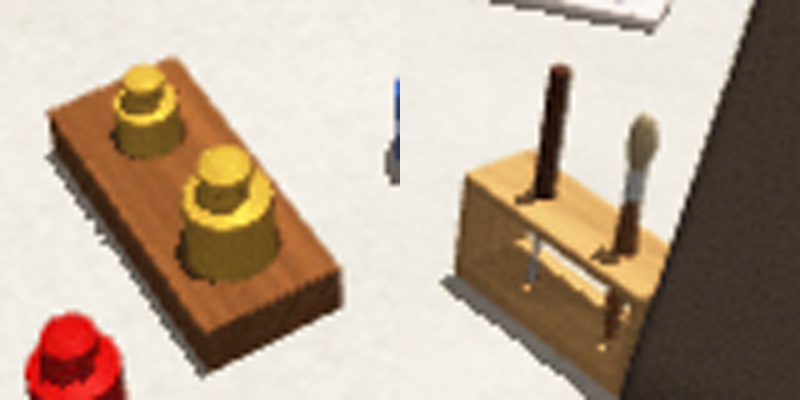

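The crops confirm it: the large brass weight in the block at its near end, the dark plain handle (stylus) at the rack's far end, and the bristled brush at the near end. Next I'll work out positions.

```bash
cat > h.py <<'E'
import numpy as np,pickle
from scipy.optimize import least_squares
def load(n): return pickle.load(open(n,"rb"))
T=load("top0.pkl");S=load("side0.pkl")
def ray(c,uv):
    V=np.array(c["view"]);R=V[:3,:3];o=-R.T@V[:3,3]
    return o,R.T@np.array([(uv[0]-c["cx"])/c["fx"],(uv[1]-c["cy"])/c["fy"],1])
def atz(c,uv,z):
    o,d=ray(c,uv);return (o+d*(z-o[2])/d[2])[:3]
def proj(c,p):
    V=np.array(c["view"]);q=V[:3,:3]@p+V[:3,3];return np.array([c["fx"]*q[0]/q[2]+c["cx"],c["fy"]*q[1]/q[2]+c["cy"]])
def cr(u,v,k,x,y): return ((u+.5)/k-.5+x,(v+.5)/k-.5+y)
E
python3 - <<'E'
from h import *
np.set_printoptions(precision=4,suppress=True)
t1=lambda u,v:cr(u,v,6,130,180)
t2=lambda u,v:cr(u-396,v,6,380,165)
t3=lambda u,v:cr(u,v,4,230,130)
s1=lambda u,v:cr(u,v,5,165,250)
s2=lambda u,v:cr(u-400,v,5,325,120)
P=lambda n,p:print(n,p[:2])
P("W top knob",atz(T,t1(132,342),.077));P("W top body",atz(T,t1(143,345),.056));P("W side knob",atz(S,s1(223,160),.077))
P("w2 top",atz(T,t1(188,148),.062));P("w2 side",atz(S,s1(143,75),.062))
b=[atz(T,t1(*q),.026) for q in[(138,52),(298,84),(62,430),(231,458)]];P("block",sum(b)/4)
d=(b[0]-b[2]+b[1]-b[3]);print("ang",np.degrees(np.arctan2(d[1],d[0])),np.linalg.norm(d)/2)
r=[atz(T,t2(*q),.07) for q in[(585,62),(714,88),(655,470),(522,445)]];P("rack",sum(r)/4)
d=(r[0]-r[3]+r[1]-r[2]);print("ang",np.degrees(np.arctan2(d[1],d[0])),np.linalg.norm(d)/2)
c=sum(r)/4;u=d/np.linalg.norm(d);P("places",c+.034*u);P("",c-.034*u)
P("sty end T",atz(T,t2(703,138),.151));P("sty exit T",atz(T,t2(630,180),.07))
P("sty end S",atz(S,s2(562,70),.151));P("sty exit S",atz(S,s2(545,195),.07))
P("pan T",atz(T,t3(204,168),.062));P("hole T",atz(T,t3(328,360),.05));P("bub T",atz(T,t3(100,370),.05))
k=[atz(T,t3(*q),.05) for q in[(28,55),(370,40)]];print(k)
P("brushT",atz(T,t2(676,328),.156))
for n,im,z in(("hole",(445,298),.05),("pan",(373,285),.062),("bub",(396,333),.05)):
  P(n+" S",atz(S,(im[0]*.7,im[1]*.7),z))
for n,im in(("jar",(564,208)),("blue",(293,342)),("red",(165,351)),("red2",(250,401)),("cup",(186,187))):
  P(n,atz(T,(im[0]*.7,im[1]*.7),.06))
E
```

```text
W top knob [0.4601 0.281 ]
W top body [0.4606 0.2818]
W side knob [0.4607 0.2812]
w2 top [0.5337 0.2651]
w2 side [0.535 0.266]
block [0.4977 0.2743]
ang -9.720430329150433 0.14703148413013856
rack [ 0.5151 -0.31  ]
ang -12.121745637363233 0.14778012565849552
places [ 0.5484 -0.3171]
 [ 0.4819 -0.3029]
sty end T [ 0.5488 -0.3169]
sty exit T [ 0.5472 -0.3158]
sty end S [ 0.5459 -0.3175]
sty exit S [ 0.5455 -0.3175]
pan T [ 0.6053 -0.0048]
hole T [ 0.4957 -0.0739]
bub T [0.4918 0.0557]
[array([0.6757, 0.0957, 0.05  ]), array([ 0.6828, -0.1031,  0.05  ])]
brushT [ 0.4815 -0.3019]
hole S [ 0.4939 -0.0777]
pan S [ 0.599  -0.0014]
bub S [0.4891 0.052 ]
jar [ 0.6641 -0.27  ]
blue [0.4535 0.1662]
red [0.4424 0.3641]
red2 [0.3634 0.2318]
cup [0.7048 0.3385]
```

```bash
python3 - <<'E'
import cv2,pickle,numpy as np
S=pickle.load(open("side0.pkl","rb"))["img"][:,:,::-1];T=pickle.load(open("top0.pkl","rb"))["img"][:,:,::-1]
def c(im,x,y,w,h,k): return cv2.resize(im[y:y+h,x:x+w],(w*k,h*k),interpolation=cv2.INTER_CUBIC)
cv2.imwrite("pics/c4.png",c(S,210,170,140,100,5))
# dark blob centroid of hole
for im,(x,y) in((S,(311,208)),(T,(312,220))):
  g=cv2.cvtColor(np.ascontiguousarray(im),cv2.COLOR_BGR2GRAY)[y-8:y+9,x-8:x+9].astype(float)
  w=np.clip(110-g,0,None);yy,xx=np.mgrid[y-8:y+9,x-8:x+9];print((w*xx).sum()/w.sum(),(w*yy).sum()/w.sum(),w.max())
E
```

```text
310.74134419551933 208.62118126272912 37.0
311.62725026473703 219.71514295799506 98.0
```

View pics/c4.png

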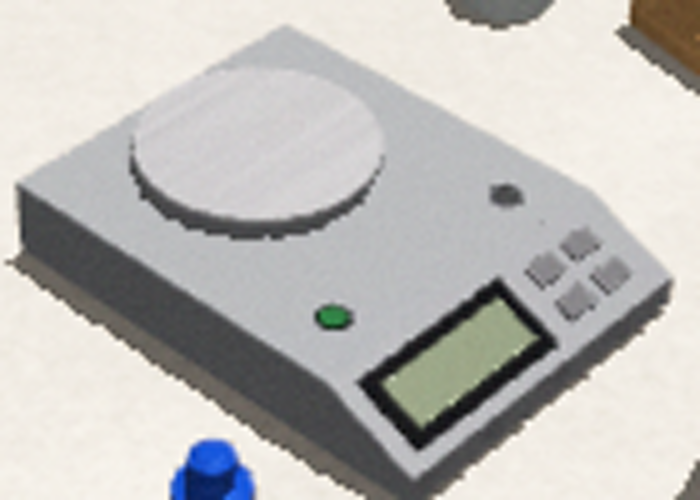

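Emit:
arm_command(deltas=[[2.8,2.8,0,-2.05,6.5],[2.8,2.8,0,-2.05,6.5],[2.8,2.8,0,-2.05,6.5],[2.8,2.8,0,-2.05,6.5],[2.8,2.8,0,-2.05,6.5],[2.8,2.8,0,-2.05,6.5],[2.8,2.8,0,-2.05,6.5],[2.8,2.8,0,-2.05,6.5],[2.8,2.8,0,-2.05,6.5],[2.8,2.8,0,-2.05,6.5],[2.8,2.8,0,-2.05,6.5],[2.8,2.8,0,-2.05,6.5]], grip_force=60)

```text
t: 1.3
tool_pos: [0.5038, -0.2908, 0.2561]
tcp_rot: [0.996, -0.085, -0.0, -0.0]
force: [0.5, -0.8, 0.1]
gripper_width: 0.0648
```

Emit:
arm_command(deltas=[[-0.4,4.8,0,0,6.5],[-0.4,4.8,0,0,6.5],[-0.4,4.8,0,0,6.5],[-0.4,4.8,0,0,6.5],[-0.4,4.8,0,0,6.5],[-0.4,4.8,0,0,6.5],[-0.4,4.8,0,0,6.5],[-0.4,4.8,0,0,6.5],[-0.4,4.8,0,0,6.5],[-0.4,4.8,0,0,6.5],[-0.4,4.8,0,0,6.5],[0,0,0,0,6.5]])

```text
t: 2.5
tool_pos: [0.4583, 0.2407, 0.2562]
tcp_rot: [0.997, -0.083, 0.0, -0.001]
force: [0.6, -0.5, -0.6]
gripper_width: 0.0651
```

Emit:
arm_command(deltas=[[0.2,4.1,0,0,6.5],[0,0,-4,0,6.5],[0,0,-4,0,6.5],[0,0,-3.6,0,6.5],[0,0,0,0,6.5]])

```text
t: 3.0
tool_pos: [0.4584, 0.2752, 0.1365]
tcp_rot: [0.996, -0.085, -0.003, 0.002]
force: [-0.4, 0.2, -0.3]
gripper_width: 0.0651
```

```bash
cat > snap.py <<'E'
import sys,cv2,pickle,numpy as np
from workcell import env
# args: outname, top x y w h, side x y w h
n=sys.argv[1];a=list(map(int,sys.argv[2:]))
o=[]
for i,c in enumerate(("top","side")):
    s=env.snapshot(c);pickle.dump(s,open(f"{n}_{c}.pkl","wb"))
    x,y,w,h=a[4*i:4*i+4];o.append(cv2.resize(s["img"][y:y+h,x:x+w,::-1],(400,400*h//w),interpolation=cv2.INTER_CUBIC))
cv2.imwrite(f"pics/{n}.png",np.hstack(o));print(env.read_state()["tool_pos"])
E
python3 snap.py p1 110 180 120 120 150 230 120 120
```

```text
[0.46092507 0.27645897 0.14055083]
```

View pics/p1.png

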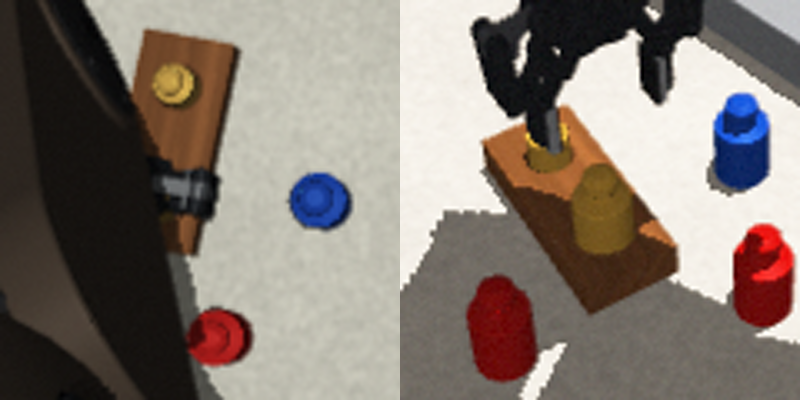

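The fingers hover above the big weight, with the fingertips at (545,140) and (655,90) in the right half and clear of the neighbours. y is 5 mm short.

Emit:
arm_command(deltas=[[0,0.5,0,0,6.5],[0,0,-2.5,0,6.5],[0,0,-2.5,0,6.5],[0,0,-2.0,0,6.5],[0,0,0,0,6.5],[0,0,0,0,6.5]])

```text
t: 3.7
tool_pos: [0.4618, 0.2824, 0.0718]
tcp_rot: [0.996, -0.085, 0.001, -0.0]
force: [0.8, 0.7, 0.4]
gripper_width: 0.065
```

Emit:
arm_command(deltas=[[-0.1,-0.1,-0.9,0,6.5],[0,0,-0.6,0,6.5],[0,0,0,0,6.5],[0,0,0,0,3.0],[0,0,0,0,3.0],[0,0,0,0,3.0],[0,0,0,0,3.0],[0,0,0,0,3.0],[0,0,0,0,3.0]])

```text
t: 4.6
tool_pos: [0.4602, 0.281, 0.0558]
tcp_rot: [0.996, -0.085, 0.0, -0.0]
force: [-2.0, -0.0, 7.3]
gripper_width: 0.0364
```

Emit:
arm_command(deltas=[[0,0,0.5,0,3.0],[0,0,1,0,3.0],[0,0,2,0,3.0],[0,0,3,0,3.0],[0,0,3,0,3.0],[0,0,0,0,3.0],[0,0,0,0,3.0]])

```text
t: 5.3
tool_pos: [0.4602, 0.2809, 0.151]
tcp_rot: [0.996, -0.085, 0.001, -0.0]
force: [0.2, 0.3, -5.2]
gripper_width: 0.0363
```

```bash
python3 snap.py p2 110 180 120 120 150 200 120 120
```

```text
[0.45935124 0.2804676  0.14954998]
```

View pics/p2.png

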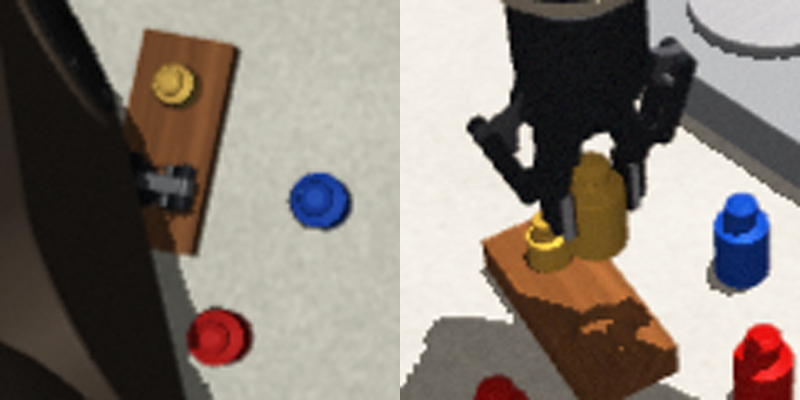

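The weight is held upright between the pads at (600,205), clear of the block. I'll carry it to the pan.

Emit:
arm_command(deltas=[[0.9,-1.8,0,0,3.0],[1.5,-3,0,0,3.0],[1.8,-3.6,0,0,3.0],[1.8,-3.6,0,0,3.0],[1.8,-3.6,0,0,3.0],[1.8,-3.6,0,0,3.0],[1.8,-3.6,0,0,3.0],[1.5,-3.0,0,0,3.0],[1.0,-1.8,0,0,3.0],[0.5,-0.9,0,0,3.0],[0,0,0,0,3.0],[0,0,0,0,3.0]])

```text
t: 6.6
tool_pos: [0.6032, -0.0034, 0.1497]
tcp_rot: [0.996, -0.085, -0.001, -0.0]
force: [0.4, 0.8, -4.9]
gripper_width: 0.0362
```

```bash
python3 snap.py p3 220 120 120 120 210 140 120 120
```

```text
[ 0.60328426 -0.00303906  0.15004682]
```

View pics/p3.png

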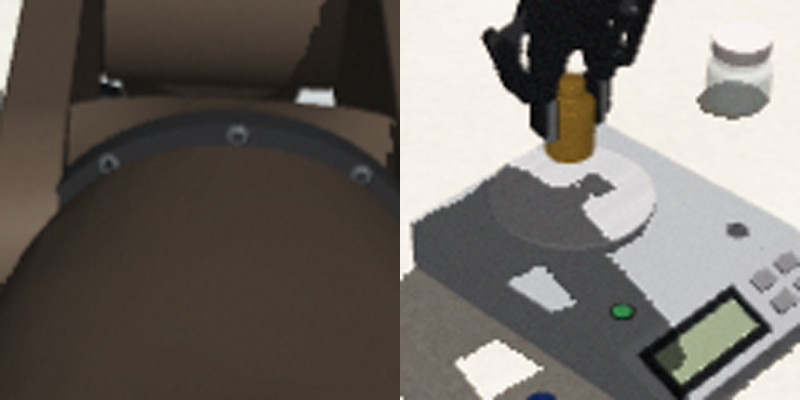

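The weight at (570,118) is upright above the pan (centre about (572,198)). Lowering it.

Emit:
arm_command(deltas=[[0.1,-0.1,-1.5,0,3.0],[0,0,-1.5,0,3.0],[0,0,-0.8,0,3.0],[0,0,-0.3,0,3.0],[0,0,0,0,3.0],[0,0,0,0,3.0]])

```text
t: 7.3
tool_pos: [0.6052, -0.0052, 0.1094]
tcp_rot: [0.996, -0.085, 0.0, -0.0]
force: [-0.8, 0.4, -4.4]
gripper_width: 0.0364
```

Emit:
arm_command(deltas=[[0,0,-0.1,0,3.0],[0,0,-0.1,0,3.0],[0,0,0,0,3.0],[0,0,0,0,3.0]])

```text
t: 7.7
tool_pos: [0.605, -0.0052, 0.1074]
tcp_rot: [0.996, -0.085, 0.0, -0.0]
force: [0.5, 0.2, -5.4]
gripper_width: 0.0358
```

Emit:
arm_command(deltas=[[0,0,-0.1,0,3.0],[0,0,0,0,3.0],[0,0,0,0,3.0]])

```text
t: 8.0
tool_pos: [0.605, -0.0052, 0.1063]
tcp_rot: [0.996, -0.085, -0.0, -0.0]
force: [0.7, 0.4, -5.7]
gripper_width: 0.0362
```

Emit:
arm_command(deltas=[[0,0,-0.05,0,3.0],[0,0,0,0,3.0],[0,0,0,0,3.0]])

```text
t: 8.3
tool_pos: [0.605, -0.0052, 0.1059]
tcp_rot: [0.996, -0.085, 0.0, 0.0]
force: [0.3, -0.8, -3.4]
gripper_width: 0.0361
```

Emit:
arm_command(deltas=[[0,0,-0.05,0,3.0],[0,0,0,0,3.0],[0,0,0,0,3.0]])

```text
t: 8.6
tool_pos: [0.6051, -0.0052, 0.1058]
tcp_rot: [0.996, -0.085, 0.0, -0.0]
force: [-3.3, 0.1, 6.5]
gripper_width: 0.0366
```

Emit:
arm_command(deltas=[[0,0,0,0,4.0],[0,0,0,0,4.5],[0,0,0,0,5.5],[0,0,0,0,6.0],[0,0,0,0,6.0],[0,0,0,0,6.0]])

```text
t: 9.2
tool_pos: [0.605, -0.0052, 0.1053]
tcp_rot: [0.996, -0.085, -0.0, 0.0]
force: [-0.1, 0.3, 0.4]
gripper_width: 0.06
```

Emit:
arm_command(deltas=[[0,0,1,0,6.0],[0,0,2,0,6.0],[0,0,3,0,6.0],[0,0,4,0,6.0],[0,0,4,0,6.0],[0,-1,0,0,6.0],[0,-4,0,0,6],[-0.8,-4.5,0,0,6],[-0.8,-4.5,0,0,6],[-0.8,-4.5,0,0,6],[-0.8,-4.5,0,0,6],[0,0,0,0,6]])

```text
t: 10.4
tool_pos: [0.5718, -0.2403, 0.2454]
tcp_rot: [0.996, -0.087, 0.0, 0.001]
force: [0.7, 0.7, 0.6]
gripper_width: 0.0599
```

```bash
python3 snap.py p4 220 120 120 120 210 140 120 120
```

```text
[ 0.57242746 -0.23627234  0.24526084]
```

View pics/p4.png

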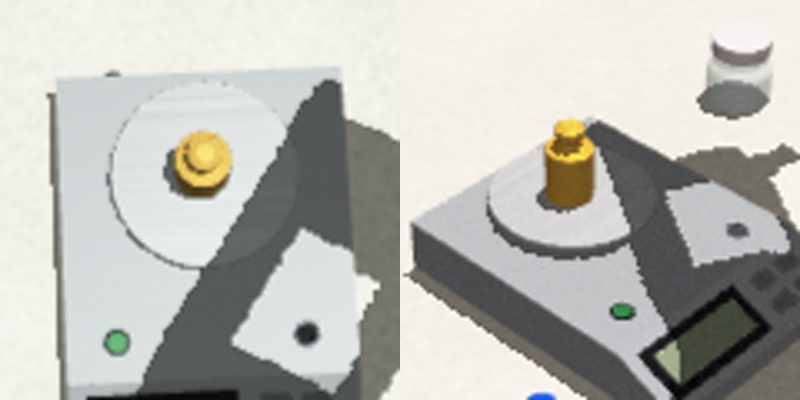

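The weight stands upright in the pan's middle, at (203,165) in the left half and (570,165) in the right. On to the stylus.

Emit:
arm_command(deltas=[[-1.2,-4,0,-2.2,4.0],[-1.2,-4.1,0,0,4.0],[0,0,-2,0,4.0],[0,0,-3,0,4.0],[0,0,0,0,4],[0,0,0,0,4]])

```text
t: 11.1
tool_pos: [0.5492, -0.315, 0.1955]
tcp_rot: [0.995, -0.103, -0.001, -0.0]
force: [-0.0, 0.0, 0.4]
gripper_width: 0.0399
```

```bash
python3 snap.py p5 360 140 100 100 320 90 100 100
```

```text
[ 0.54991121 -0.31575572  0.19673023]
```

View pics/p5.png

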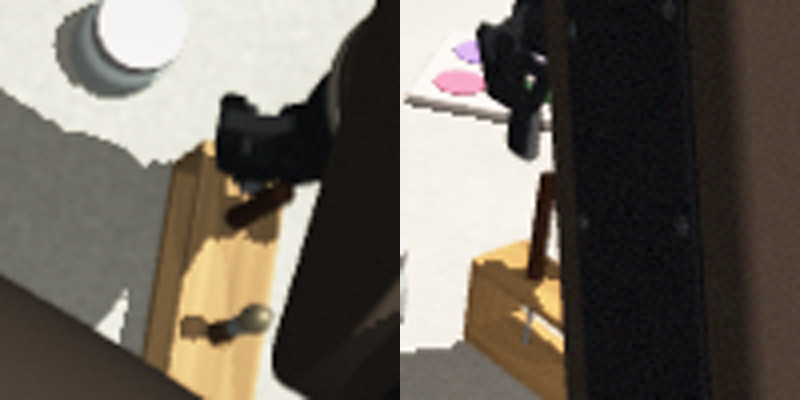

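Emit:
arm_command(deltas=[[-0.2,-0.1,-2,0,4.0],[0,0,-2,0,4.0],[0,0,-2,0,4.0],[0,0,-1.2,0,4.0],[0,0,0,0,4],[0,0,0,0,4]])

```text
t: 11.8
tool_pos: [0.5476, -0.3173, 0.1243]
tcp_rot: [0.995, -0.104, 0.0, 0.0]
force: [0.4, -0.6, -0.5]
gripper_width: 0.0401
```

```bash
python3 snap.py p6 360 140 100 100 320 90 100 100
```

```text
[ 0.54768729 -0.31751474  0.12457081]
```

View pics/p6.png

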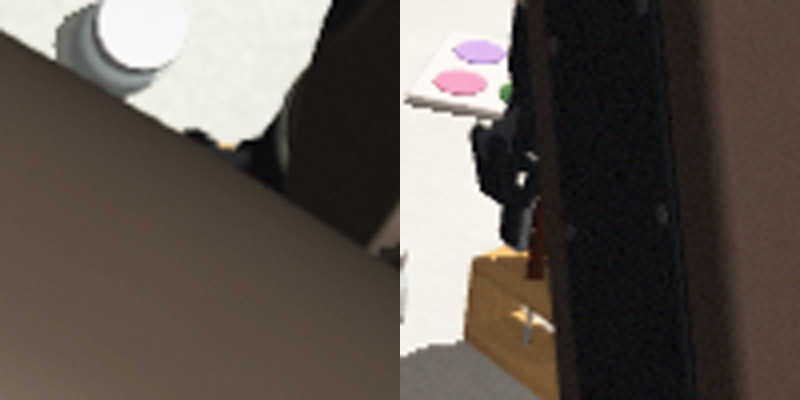

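The left finger at (515,225) stands beside the handle (537,240), and the stylus is undisturbed. Closing on it and then lifting.

Emit:
arm_command(deltas=[[0,0,0,0,2.5],[0,0,0,0,1.8],[0,0,0,0,0.8],[0,0,0,0,0.5],[0,0,0,0,0.5],[0,0,0,0,0.5],[0,0,0,0,0.5]], grip_force=60)

```text
t: 12.6
tool_pos: [0.5472, -0.3175, 0.1236]
tcp_rot: [0.995, -0.104, 0.0, 0.0]
force: [-0.8, -3.8, 7.0]
gripper_width: 0.0116
```

Emit:
arm_command(deltas=[[0,0,0.5,0,0.5],[0,0,1,0,0.5],[0,0,2,0,0.5],[0,0,2.5,0,0.5],[0,0,2.5,0,0.5],[0,0,2.5,0,0.5],[0,0,1.5,0,0.5],[0,0,0,0,0.5],[0,0,0,0,0.5]])

```text
t: 13.5
tool_pos: [0.5468, -0.3168, 0.248]
tcp_rot: [0.995, -0.104, -0.0, -0.0]
force: [0.9, 0.2, -0.3]
gripper_width: 0.0112
```

Emit:
arm_command(deltas=[[-0.4,2,0,0,0.5],[-0.8,3.6,0,0,0.5],[-0.8,3.8,0,0,0.5],[-0.8,3.8,0,0,0.5],[-0.8,3.8,0,0,0.5],[-0.8,3.6,0,0,0.5],[-0.5,2.4,0,0,0.5],[-0.2,1.2,0,0,0.5],[0,0,0,0,0.5],[0,0,0,0,0.5]])

```text
t: 14.5
tool_pos: [0.4962, -0.0757, 0.2479]
tcp_rot: [0.995, -0.104, -0.0, 0.0]
force: [-0.4, -0.5, -0.5]
gripper_width: 0.0116
```

```bash
python3 snap.py p7 250 150 120 120 250 120 120 120
```

```text
[ 0.49627502 -0.07611977  0.24802729]
```

View pics/p7.png

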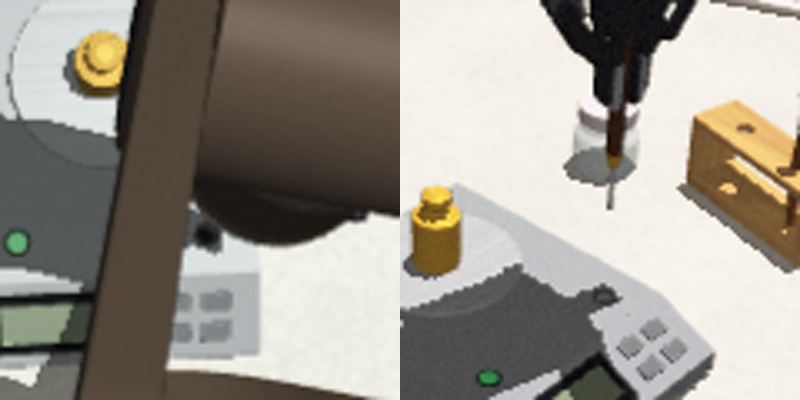

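The side view shows the tip at (611,207) and the hole at (604,295). The arm hides the tip from the top camera, so I'll descend to just above the deck and align in the side view.

Emit:
arm_command(deltas=[[0,0,-2,0,0.5],[0,0,-2.5,0,0.5],[0,0,-1.5,0,0.5],[0,0,-0.6,0,0.5],[0,0,0,0,0.5],[0,0,0,0,0.5]])

```text
t: 15.2
tool_pos: [0.4964, -0.0756, 0.1828]
tcp_rot: [0.995, -0.104, 0.0, 0.0]
force: [-0.1, 0.2, -0.0]
gripper_width: 0.0111
```

```bash
python3 snap.py p8 250 180 60 60 285 150 50 75
python3 - <<'E'
from h import *
s=load("p8_side.pkl")
import cv2
cv2.imwrite("pics/p8b.png",cv2.resize(s["img"][140:225,275:355,::-1],(560,595),interpolation=cv2.INTER_CUBIC))
tcp=np.array([.4963,-.0761,0])
from workcell import env
t=env.read_state()["tool_pos"];z=t[2]-.1175;print(t,z)
for zz in(z,z+.05,z+.1): print(proj(s,np.array([t[0],t[1],zz])),(proj(s,np.array([t[0],t[1],zz]))-[275,140]+.5)*7-.5)
E
```

```text
[ 0.49656175 -0.07547991  0.18308303] 0.06558303123013287
[310.52761682 203.67151801] [251.69331776 448.70062607]
[311.83634794 187.60885063] [260.85443559 336.2619544 ]
[313.21560603 170.68057284] [270.50924223 217.76400988]Traceback (most recent call last):
  File "snap.py", line 9, in <module>
    cv2.imwrite(f"pics/{n}.png",np.hstack(o));print(env.read_state()["tool_pos"])
                                ~~~~~~~~~^^^
    return _nx.concatenate(arrs, 1, dtype=dtype, casting=casting)
           ~~~~~~~~~~~~~~~^^^^^^^^^^^^^^^^^^^^^^^^^^^^^^^^^^^^^^^
ValueError: all the input array dimensions except for the concatenation axis must match exactly, but along dimension 0, the array at index 0 has size 400 and the array at index 1 has size 600
```

View pics/p8b.png

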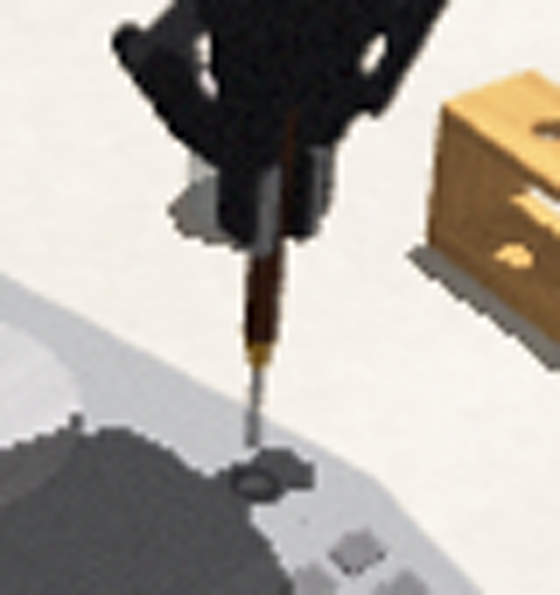

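```bash
python3 - <<'E'
from h import *
import cv2
s=load("p8_side.pkl");t0=S
k=20
o=[]
for im in(s["img"],t0["img"],T["img"]):
    x,y=(297,193) if im is not T["img"] else (299,208)
    c=cv2.resize(im[y:y+25,x:x+25,::-1],(260,260),interpolation=cv2.INTER_CUBIC)
    o.append(cv2.normalize(c,None,0,255,cv2.NORM_MINMAX))
cv2.imwrite("pics/h.png",np.hstack(o))
for uv in((257.5,485),(253.2,483)): 
    p=cr(*uv,7,275,140);print(p,atz(s,p,.05))
print(atz(T,(311.627,219.715),.05), atz(T,(311.627,219.715),.035))
E
```

```text
(311.35714285714283, 208.85714285714286) [ 0.49345871 -0.07664857  0.05      ]
(310.74285714285713, 208.57142857142856) [ 0.49531733 -0.07640735  0.05      ]
[ 0.4955165  -0.07388722  0.05      ] [ 0.49717818 -0.07525808  0.035     ]
```

View pics/h.png

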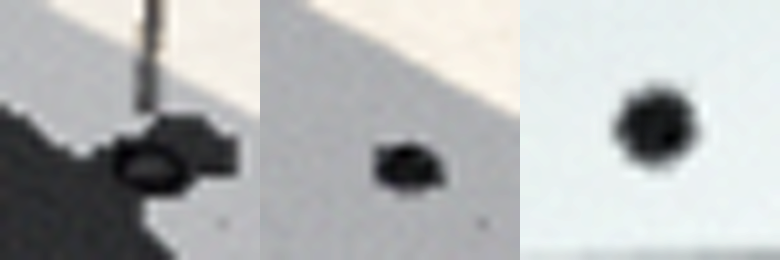

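```bash
python3 - <<'E'
from h import *
import cv2
w=np.array([.605,-.0052,0])
for n in("top","side"):
    s=load(f"p4_{n}.pkl");c=np.round(proj(s,w+[0,0,.1])).astype(int)
    hsv=cv2.cvtColor(s["img"],cv2.COLOR_RGB2HSV)
    m=cv2.inRange(hsv,(12,120,50),(32,255,255));m[:c[1]-30]=0;m[c[1]+30:]=0;m[:,:c[0]-30]=0;m[:,c[0]+30:]=0
    # synthetic silhouette
    def sil(p):
        q=[]
        M=np.zeros(m.shape,np.uint8)
        for r,z0,z1 in((.019,.062,.106),(.0115,.113,.127)):
            P=np.array([proj(s,np.array([p[0]+r*np.cos(a),p[1]+r*np.sin(a),z])) for z in(z0,z1) for a in np.linspace(0,6.28,60)])
            cv2.fillConvexPoly(M,cv2.convexHull((P*16).round().astype(np.int32)),255,shift=4)
        return M
    best=min(((np.count_nonzero(sil((w[0]+dx,w[1]+dy))!=m),dx,dy) for dx in np.arange(-.006,.0061,.0005) for dy in np.arange(-.006,.0061,.0005)))
    print(n,best,np.count_nonzero(m))
E
```

```text
top (np.int64(66), np.float64(0.0015000000000000065), np.float64(0.002000000000000007)) 254
side (np.int64(77), np.float64(0.002000000000000007), np.float64(-0.003499999999999998)) 315
```

Emit:
arm_command(deltas=[[-0.2,-0.05,-0.5,0,0.5],[0,0,-0.4,0,0.5],[0,0,0,0,0.5],[0,0,0,0,0.5]])

```text
t: 15.7
tool_pos: [0.4939, -0.0756, 0.1732]
tcp_rot: [0.995, -0.104, -0.0, -0.0]
force: [-0.2, -0.3, -0.3]
gripper_width: 0.0113
```

```bash
python3 snap.py p9 280 190 60 60 290 180 40 40
python3 - <<'E'
from h import *
import cv2
from workcell import env
s=load("p9_side.pkl");t=env.read_state()["tool_pos"];print(t,t[2]-.1176)
c=cv2.resize(s["img"][180:225,290:335,::-1],(585,585),interpolation=cv2.INTER_CUBIC);c=cv2.convertScaleAbs(c,alpha=1.6)
cv2.imwrite("pics/p9b.png",c)
def w(p):return (np.array(p)-[290,180]+.5)*13-.5
print("tip",w(proj(s,[t[0],t[1],t[2]-.1176])),"hole",w(proj(s,[.494,-.076,.05])))
E
```

```text
[ 0.49406047 -0.07565456  0.17334997]
[ 0.49406047 -0.07565456  0.17334997] 0.055749973261161836
tip [279.88168064 358.86910179] hole [279.36630605 381.34608705]
```

View pics/p9b.png

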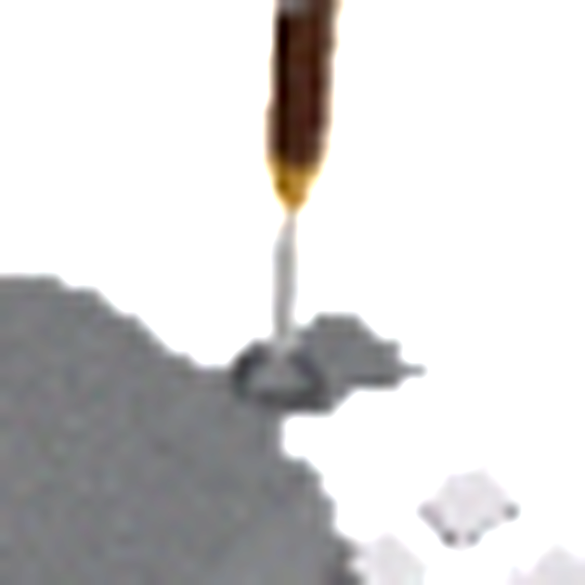

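View pics/p9.png

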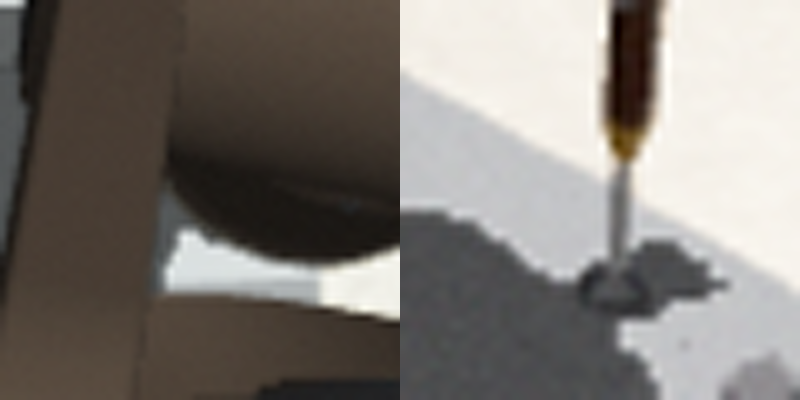

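The tip at (283,355) is over the eyelet, whose centre is about (281,377) in the enlarged crop. That is the expected offset for the remaining ~6 mm of height. Descending in small steps and watching the forces.

Emit:
arm_command(deltas=[[0,0,-0.3,0,0.5],[0,0,-0.3,0,0.5],[0,0,-0.3,0,0.5],[0,0,0,0,0.5]])

```text
t: 16.2
tool_pos: [0.4937, -0.0756, 0.1638]
tcp_rot: [0.995, -0.104, -0.0, -0.0]
force: [-0.6, -0.3, 0.2]
gripper_width: 0.0115
```

Emit:
arm_command(deltas=[[0,0,-0.3,0,0.5],[0,0,-0.2,0,0.5],[0,0,0,0,0.5]])

```text
t: 16.5
tool_pos: [0.4938, -0.0757, 0.159]
tcp_rot: [0.995, -0.104, -0.0, -0.0]
force: [-0.2, -0.7, -0.3]
gripper_width: 0.0116
```

The tip is ~9 mm into the hole with no contact force. Pressing now.

Emit:
arm_command(deltas=[[0,0,-0.3,0,0.5],[0,0,-0.2,0,0.5],[0,0,-0.1,0,0.5],[0,0,0,0,0.5]])

```text
t: 16.9
tool_pos: [0.4939, -0.0757, 0.1531]
tcp_rot: [0.995, -0.104, -0.0, -0.0]
force: [0.4, 0.5, -0.5]
gripper_width: 0.0115
```

Emit:
arm_command(deltas=[[0,0,-0.1,0,0.5],[0,0,-0.1,0,0.5],[0,0,0,0,0.5]])

```text
t: 17.2
tool_pos: [0.494, -0.0757, 0.1513]
tcp_rot: [0.995, -0.104, 0.0, 0.0]
force: [0.2, 0.3, 2.8]
gripper_width: 0.0117
```

Emit:
arm_command(deltas=[[0,0,-0.1,0,0.5],[0,0,-0.1,0,0.5],[0,0,0,0,0.5]])

```text
t: 17.5
tool_pos: [0.494, -0.0757, 0.1492]
tcp_rot: [0.995, -0.104, 0.0, -0.0]
force: [-0.6, -0.5, 4.0]
gripper_width: 0.0114
```

Contact came at the expected height and the spring force is rising. Pressing to the stop.

Emit:
arm_command(deltas=[[0,0,-0.1,0,0.5],[0,0,-0.1,0,0.5],[0,0,0,0,0.5],[0,0,0,0,0.5]])

```text
t: 17.9
tool_pos: [0.4942, -0.0757, 0.1474]
tcp_rot: [0.995, -0.104, 0.0, 0.0]
force: [-0.4, 0.5, 6.6]
gripper_width: 0.0114
```

Emit:
arm_command(deltas=[[0,0,-0.05,0,0.5],[0,0,0,0,0.5],[0,0,0,0,0.5]])

```text
t: 18.2
tool_pos: [0.4943, -0.0758, 0.1471]
tcp_rot: [0.995, -0.104, 0.0, 0.0]
force: [-0.2, 0.0, 10.8]
gripper_width: 0.0115
```

The switch is at its hard stop: the force jumped to 10.8 N with almost no travel. Holding for more than 3 s.

Emit:
arm_command(deltas=[[0,0,0,0,0.5],[0,0,0,0,0.5],[0,0,0,0,0.5],[0,0,0,0,0.5],[0,0,0,0,0.5],[0,0,0,0,0.5],[0,0,0,0,0.5],[0,0,0,0,0.5],[0,0,0,0,0.5],[0,0,0,0,0.5],[0,0,0,0,0.5],[0,0,0,0,0.5]])

```text
t: 19.4
tool_pos: [0.4943, -0.0758, 0.1471]
tcp_rot: [0.995, -0.104, 0.0, 0.0]
force: [-1.6, 0.0, 11.5]
gripper_width: 0.0114
```

Emit:
arm_command(deltas=[[0,0,0,0,0.5],[0,0,0,0,0.5],[0,0,0,0,0.5],[0,0,0,0,0.5],[0,0,0,0,0.5],[0,0,0,0,0.5],[0,0,0,0,0.5],[0,0,0,0,0.5],[0,0,0,0,0.5],[0,0,0,0,0.5],[0,0,0,0,0.5],[0,0,0,0,0.5]])

```text
t: 20.6
tool_pos: [0.4943, -0.0758, 0.1471]
tcp_rot: [0.995, -0.104, 0.0, 0.0]
force: [-0.2, -0.8, 11.2]
gripper_width: 0.0116
```

Emit:
arm_command(deltas=[[0,0,0,0,0.5],[0,0,0,0,0.5],[0,0,0,0,0.5],[0,0,0,0,0.5],[0,0,0,0,0.5],[0,0,0,0,0.5],[0,0,0,0,0.5],[0,0,0,0,0.5],[0,0,0,0,0.5],[0,0,0,0,0.5],[0,0,0,0,0.5],[0,0,0,0,0.5]])

```text
t: 21.8
tool_pos: [0.4943, -0.0757, 0.1471]
tcp_rot: [0.995, -0.104, 0.0, 0.0]
force: [-0.9, -0.2, 10.9]
gripper_width: 0.0115
```

```bash
python3 snap.py p10 120 60 320 320 160 60 300 300
```

```text
[ 0.4943123  -0.07573809  0.14712317]
```

View pics/p10.png

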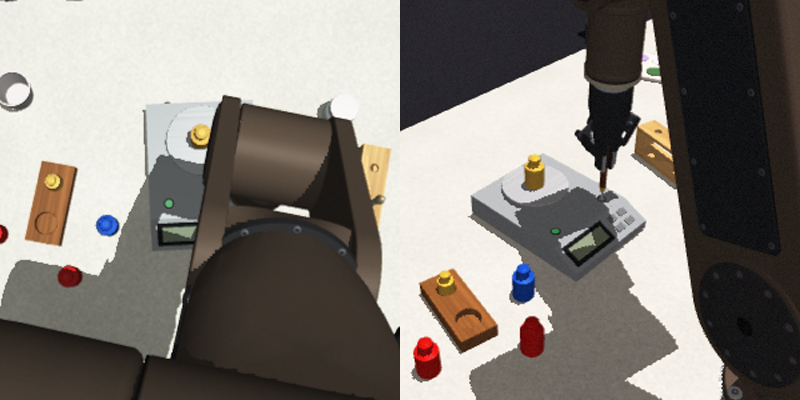

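The picture shows the weight upright on the pan at (535,172), the stylus in the hole at (603,190), and the small weight, cup and jar where they were. The brush is only partly in view. Handing in.

```bash
python3 - <<'E'
from workcell import env
print(env.close_job());s=env.read_state();print(s["t"],s["force"],s["tool_pos"],s["gripper_width"])
E
```

```text
the job is handed in; nothing more can be done
None
the job is handed in; nothing more can be done
```

The job is handed in after about 22 s. The 500 g brass weight stands upright in the middle of the pan. The stylus, still gripped, holds the calibration switch down through the hole.

- **Switch:** The tip went into the hole with no sideways force and met the cap at the expected height. It then travelled about 5 mm to a hard stop. Before hand-in it stayed there for more than 3.5 s at a steady 11 N, with the grip width unchanged.
- **Weight and bystanders:** The last picture showed the weight upright on the pan, and the small weight, cup and jar in their places. The brush was only partly in view behind the arm.
- **Disagreement between cameras:** The two cameras disagreed by about 1 to 2 mm on the hole's position. I settled this by comparing the tip with the hole in the side view, because the arm hid the tip from the top camera.
- **Not checked:** No state could be read after hand-in, so the final second is unconfirmed.

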